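# Ready the galley drinks caddy

### The job

Get this galley counter ready for drinks service: fold the caddy's clear cover up out of the way, stand every sealed drink cup from the counter upright on the caddy floor, and slide the steel ice bucket, without lifting it, so that it is centred on its round black mat. When the cups are in, finish with the cover: if the tall bottle is kept in the caddy, leave the cover standing straight up; if the short jar is in there instead, fold the cover fully shut. Leave the bottle, the jar and the other things on the counter where they are.

Things in the scene. Friction and masses are not known exactly. Their poses are not given: they have to be found in the camera images.
- caddy: fixed clear-walled tray with white floor, outer size 140 (its x) x 415 (its y) x 78 mm high; walls 5 mm, floor top 5 mm above the counter, open at the top when the cover is raised. Origin: centre of the underside; its -x side faces the robot, the cover hinge runs along its far (+x) top edge. The tall bottle or the short jar stands near its +y end; the rest of the floor is free for cups in a row
- cover (a joint): angle (rad) of the clear cover, a 140 x 415 x 6 mm panel with grey edges: 0 = lying shut on the walls, 1.57 = standing straight up, stop at 1.95. Stiff hinge: it stays wherever it is left, about 3 N at the bar moves it. Half raised at the start
- cover_hinge (a point): middle of the hinge line (parallel to the caddy's y), 78.5 mm above the counter, 70 mm from the caddy's centre along its +x; axes turn with the cover (at 0 they equal the caddy's)
- cover_bar (a point): middle of the cover's grab bar: a steel round bar 12 mm thick, 100 mm long, parallel to the hinge, 200 mm from it, lying in the plane of the panel; two side arms join it to the panel's free edge, leaving an opening 54 mm deep and 88 mm wide between bar and panel, so it can be pinched from above at any cover angle. Shut, it juts out 60 mm in front of the caddy
- cup0: sealed drink cup, dark with a white lid, 50 mm across, 55 mm high, 150 g; origin at the centre of its underside, z up. Three to five such identical cups are on the counter (None if absent)
- cup1: sealed drink cup, dark with a white lid, 50 mm across, 55 mm high, 150 g; origin at the centre of its underside, z up. Three to five such identical cups are on the counter (None if absent)
- cup2: sealed drink cup, dark with a white lid, 50 mm across, 55 mm high, 150 g; origin at the centre of its underside, z up. Three to five such identical cups are on the counter (None if absent)
- cup3: sealed drink cup, dark with a white lid, 50 mm across, 55 mm high, 150 g; origin at the centre of its underside, z up. Three to five such identical cups are on the counter (None if absent)
- cup4: sealed drink cup, dark with a white lid, 50 mm across, 55 mm high, 150 g; origin at the centre of its underside, z up. Three to five such identical cups are on the counter (None if absent)
- bottle: tall amber bottle, 48 mm across, 130 mm high (too tall for the shut cover), origin at the centre of its underside; stands in the caddy near its +y end or on the drip tray; leave it
- jar: short glass jar, 60 mm across, 55 mm high (fits below the shut cover), origin at the centre of its underside; stands wherever the bottle does not; leave it
- bucket: loose empty steel ice bucket, open at the top: outer diameter 108 mm at the foot, 120 mm at the rim, 68 mm high, wall 4 mm, floor 4 mm, 450 g; origin at the centre of its underside, z up
- mat: round black mat lying flush on the counter, 136 mm across, 1 mm thick (no obstacle); origin at its centre; where the bucket belongs
- drip_tray: fixed flat square steel tray 110 x 110 x 5 mm on which the other of bottle and jar stands; origin at the centre of its underside
- mug: white mug, 76 mm across, 85 mm high; bystander, origin at the centre of its underside
- carton: paper carton 70 x 70 x 100 mm; bystander, origin at the centre of its underside
- napkin_box: closed grey box 120 x 160 x 60 mm; bystander, origin at the centre of its underside
There are look-alikes about, which are no part of the job. Leave any green look-alike of the bottle alone.

How it is judged:
By the outcome, as a careful person would: the job done as asked, in the order asked, and still so for the second after the job is handed in, with the robot touching nothing.
Of cup0, cup1, cup2, cup3, cup4 only 3 to 5 are there at a start; the rules pass over those that are not, and their reading is None.
At some moment in a run one of cup0, cup1, cup2, cup3, cup4, bucket may be knocked a few centimetres aside while the robot is not near it.
It also fails if it takes over 210 s, if anything falls off the work surface, if the arm or the gripper's body presses on something with over 40 N, if the wrist force passes 120 N, or if a joint passes its speed limit or range.

### The arm

A 6-joint arm with a two-finger parallel gripper is mounted at the origin on the work surface. World frame = base frame: x ahead of the robot, y to its left, z up, the work surface at z = 0. Lengths are in m, angles in rad, forces in N, time in s.
With the tool pointing down it reaches from about 0.4 to 0.825 m from the base axis. Payload 7 kg.
Tool frame: the origin (TCP) lies at the very end of the fingers, on their centre line; the grasp point (between the pads) lies 19 mm behind it (arm.grasp_offset is the distance from the TCP to the grasp point, in m); z points along the fingers, y is the line along which they close (so a half turn about z gives the same grasp; the last joint's range is limited). The gripper opens to 88 mm and grips with 3 to 60 N. Pads are 19 mm wide; open, the fingers measure 130 mm over their backs; the gripper's body (78 mm by 193 mm) begins 47 mm behind the grasp point.
Start: joints at [1.422, 0.359, 0.012, 0, -1.224, -0.288], TCP at [0.286, 0.612, 0.227] pointing down, gripper open.
Joint ranges: [-3.07, 3.07], [-1.43, 2.12], [-1.02, 1.25], [-3.03, 1.67], [-3.05, -0], [-3.03, 3.03]. Speed limits (rad/s): [2.39, 2.39, 3.01, 3.14, 3.14, 3.14].

### API

Orientations are given as [roll, pitch, yaw] about the fixed x, y, z axes, in that order (R = Rz(yaw) Ry(pitch) Rx(roll)).
In Python, from station import get_state, cams, arm, nets gives the robot as it stands.
- The arm moves only by the shell command python3 -m creep 'ROWS' [FORCE]. ROWS is a JSON object of lists of equal length, an entry for each row: "translation": the shift along the world's x, y, z in mm, a list of three; "spin": the turn about the world's z in rad; "gripper": the opening, from 0 (shut) to 1 (fully open). In form: {"translation": [[dx, dy, dz], ...], "spin": [spin, ...], "gripper": [gripper, ...]}. A call has 1 to 8 rows; each row shifts and turns the commanded pose from where the row before left it; what a row does not reach is not made up. A row lasts 1/10 s, in which the tool goes at most 50 mm and 8.59 degrees, less where a joint would pass 70% of its speed; a pose out of reach is approached as far as the arm can. A call is refused whole if a number of a shift passes 50 or a number of a turn 0.15, either way. A call with a gripper value outside its range is refused whole. The fingers move at their own pace and stop on an object; FORCE is the grip in N (left out, the last holds). Time passes only in rows, so rows that do not move let the fingers close. It gives the time, the measured TCP pose, the force, the opening and the grip force at its end, in the units of the state.
- get_state(): the state, without advancing time (a new reading comes with each control period).
- cams.grab_frame(name): name is "scene" or "top" or "wrist"; returns a dict with "img" (384x512x3 uint8, red, green, blue), "mtx" (3x3 intrinsics, pixels), "R" (3x3) and "t" (3): a world point X has camera coordinates R X + t. Camera axes: x right, y down, z forward; pixel columns grow to the right and rows downward; lengths in m; the calibration is good to about 2 mm. A picture is of the moment at which its call begins. There is no depth.
- arm.job_done(): hands the job in; it is judged then, once.
Trained networks look in the newest picture that a camera, given by its name, has taken for a name from the list of things; names that differ only in an ending like _2 or _b are one class to them, and where a whole thing is asked for, a point or a joint stands for the part that bears it (a point fixed in the world has none). Each returns a list of dicts, best first, with "confidence" (0 to 1); they miss things now and then, are a little off and sometimes report something else, mostly with a low value. They report only what shows in the picture. A call takes as long as a camera call. They do not tell look-alikes from the thing itself.
- nets.search_frame(camera, label): "centre" ([x, y, z] in m, in world coordinates, good to about 4 mm: the middle of the surface that is visible of it).
- nets.pinpoint(camera, label): "centre" ([x, y, z] in m, in world coordinates, good to about 4 mm: a listed point, or the origin of a listed thing).
The state is a dict: "t": time; "q": joint angles; "qd": joint speeds; "joint_efforts": joint torques, N m; "eef_pos": TCP position; "ee_rot": TCP orientation; "force": force on the tool from outside, world axes, zero at the start; "moment": the same for the moment, N m; "width": finger opening in m; "gripper_force": force on a finger pad.
Only numpy, scipy, OpenCV 4.12 (cv2) and the standard library are available. Lean on these libraries where they do the work, as an engineer would, in place of code of your own. Each camera call takes 0.05 s, during which the arm holds its last target. There are 200 camera calls.

## Working session

There is one attempt and no reset: what is moved stays moved. The work goes in short steps, Python scripts to look and compute and a shell command to move; the robot and the scene stay as the last step left them, time stands still between calls to the robot, and variables do not carry over. Pictures are saved under pics/ and viewed, at most 14 in all, crops included, and the job is handed in when it is done.

```bash
ls; mkdir -p pics; python3 - <<'E'
from station import get_state, cams, arm, nets
import cv2,numpy as np
for c in ["top","scene"]:
    f=cams.grab_frame(c); cv2.imwrite(f"pics/{c}0.png",f["img"][:,:,::-1])
    for l in ["cup0","bottle","jar","bucket","mat","drip_tray","caddy","cover_hinge","cover_bar","mug","carton","napkin_box"]:
        r=nets.pinpoint(c,l)
        out=[]
        for d in r:
            p=f["R"]@np.array(d["centre"])+f["t"]; u=f["mtx"]@p; u=u/u[2]
            out.append((np.round(d["centre"],3).tolist(),round(d["confidence"],2),[int(u[0]),int(u[1])]))
        print(c,l,out)
s=get_state();print(s["eef_pos"],s["ee_rot"],s["t"],s["width"])
E
```

```text
pics
top cup0 [([0.413, -0.002, 0.0], 0.69, [256, 249]), ([0.436, -0.083, 0.002], 0.62, [285, 240]), ([0.683, 0.034, 0.075], 0.61, [242, 145]), ([0.396, 0.166, -0.001], 0.59, [194, 255])]
top bottle [([0.58, 0.181, 0.005], 0.93, [190, 188]), ([0.449, 0.253, 0.002], 0.89, [162, 236]), ([0.521, 0.406, 0.007], 0.5, [107, 209])]
top jar [([0.525, 0.404, 0.01], 0.94, [108, 208]), ([0.379, -0.299, -0.003], 0.57, [365, 261])]
top bucket [([0.379, -0.299, -0.005], 0.62, [365, 261]), ([0.61, 0.027, -0.001], 0.52, [245, 178])]
top mat [([0.534, -0.349, 0.001], 0.9, [380, 204])]
top drip_tray [([0.541, 0.408, -0.001], 0.78, [108, 203])]
top caddy [([0.611, 0.028, 0.001], 0.73, [244, 177]), ([0.563, 0.025, 0.241], 0.25, [246, 177])]
top cover_hinge [([0.684, 0.035, 0.079], 0.95, [242, 145])]
top cover_bar [([0.566, 0.021, 0.238], 0.7, [248, 176]), ([0.725, -0.252, -0.002], 0.18, [341, 139])]
top mug [([0.73, -0.252, -0.003], 0.58, [341, 137])]
top carton [([0.684, 0.355, 0.003], 0.81, [129, 152])]
top napkin_box [([0.797, 0.058, 0.002], 0.66, [234, 115])]
scene cup0 [([0.417, -0.004, 0.002], 0.8
[... 324 characters left out ...]
 -0.253, -0.001], 0.66, [168, 253])]
scene mat [([0.53, -0.348, -0.002], 0.9, [146, 199])]
scene drip_tray [([0.535, 0.405, -0.002], 0.73, [391, 206])]
scene caddy [([0.617, 0.025, 0.002], 0.64, [267, 224])]
scene cover_hinge [([0.685, 0.031, 0.078], 0.56, [270, 227]), ([0.618, 0.022, -0.001], 0.54, [266, 224])]
scene cover_bar [([0.566, 0.023, 0.235], 0.74, [269, 154])]
scene mug [([0.724, -0.257, -0.001], 0.72, [166, 252])]
scene carton [([0.681, 0.358, -0.001], 0.72, [384, 245])]
scene napkin_box [([0.801, 0.064, -0.002], 0.93, [281, 280]), ([0.535, 0.406, -0.001], 0.45, [392, 206])]
[0.28556687 0.61159093 0.22658705] [-3.14155976e+00  8.58595224e-06 -4.36800779e-01] 1.3 0.087838887011603
```

View pics/top0.png

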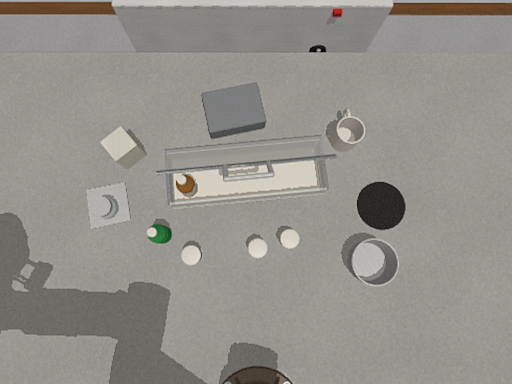

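View pics/scene0.png

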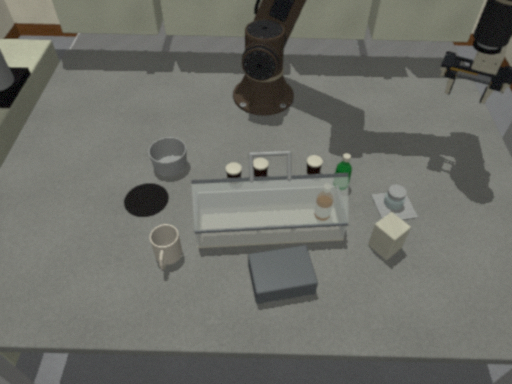

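The top view shows three white-lidded cups, at (190,255), (257,248) and (289,239). The amber bottle at (186,184) is inside the caddy. The green look-alike at (160,233) is outside it, and the jar is on the drip tray at (107,207). The bucket is at (374,262), the mat at (381,205), and the cover is half raised with its bar at (247,172). I'll check the cups and the bottle in one enlarged crop.

```bash
python3 - <<'E'
import cv2,numpy as np
a=cv2.imread("pics/top0.png")[125:285,80:345];b=cv2.imread("pics/scene0.png")[130:260,150:415]
cv2.imwrite("pics/crop1.png",cv2.resize(np.vstack([a,b]),None,fx=2,fy=2,interpolation=cv2.INTER_CUBIC))
E
```

```text
(no output)
```

View pics/crop1.png

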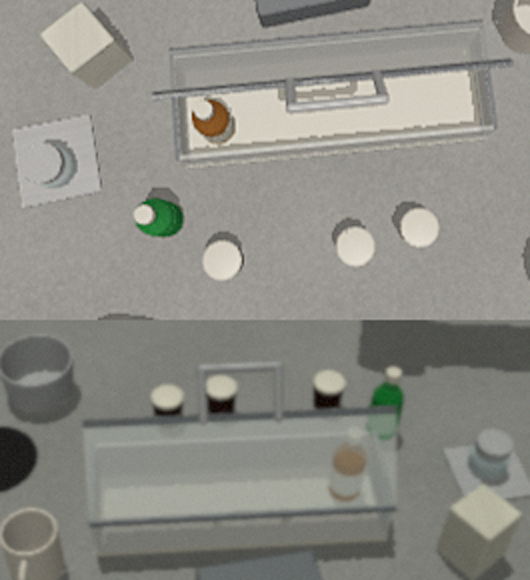

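The crop confirms three real cups: white lids on dark bodies, at crop (221,259), (355,245) and (419,227). The amber bottle is in the caddy at (211,117), so the cover ends straight up. The green bottle at (160,216) is the look-alike and stays where it is. First I move above the bar.

```bash
python3 -m creep '{"translation":[[20,-42,8],[20,-42,8],[20,-42,8],[20,-42,8],[20,-42,8],[20,-42,8],[20,-42,8]],"spin":[-0.149,-0.149,-0.149,-0.149,-0.149,-0.149,-0.15],"gripper":[1,1,1,1,1,1,1]}' 10
python3 -m creep '{"translation":[[20,-42,8],[20,-42,8],[20,-42,8],[20,-42,8],[20,-42,8],[20,-42,8],[20,-42,8],[0,0,0]],"spin":[0,0,0,0,0,0,0,0],"gripper":[0.55,0.55,0.55,0.55,0.55,0.55,0.55,0.55]}'
python3 - <<'E'
from station import *
import cv2
for c in ["wrist","top"]:
    f=cams.grab_frame(c); cv2.imwrite(f"pics/{c}1.png",f["img"][:,:,::-1])
    print(c,[(d["centre"],d["confidence"]) for d in nets.pinpoint(c,"cover_bar")])
print(get_state()["q"])
E
```

```text
t: 2.0
eef_pos: [0.426, 0.3158, 0.2833]
ee_rot: [-3.141, 0.001, -1.487]
force: [1.4, -0.6, -0.6]
width: 0.0875
gripper_force: 0.0
t: 2.8
eef_pos: [0.5673, 0.0192, 0.3393]
ee_rot: [-3.141, -0.001, -1.486]
force: [-0.3, -0.3, -0.0]
width: 0.0482
gripper_force: 0.0
wrist [([0.5661, 0.0213, 0.2383], 0.96)]
top [([0.5681, 0.0255, 0.2377], 0.88)]
[ 3.88093098e-01  1.26001088e-01 -4.57148033e-02 -2.78277126e-04
 -1.39941515e+00 -2.97960485e-01]
```

```bash
python3 -m creep '{"translation":[[0,2,-40],[0,0,-40],[0,0,-39],[0,0,0],[0,0,0],[0,0,0],[0,0,0]],"spin":[0,0,0,0,0,0,0],"gripper":[0.55,0.55,0.55,0.55,0,0,0]}' 15
python3 -m creep '{"translation":[[0,0,0],[0,0,0]],"spin":[0,0],"gripper":[0,0]}'
```

```text
t: 3.7
eef_pos: [0.5667, 0.0262, 0.2219]
ee_rot: [-3.138, 0.001, -1.48]
force: [-0.9, -0.3, 0.2]
width: 0.0296
gripper_force: 0.0
t: 3.9
eef_pos: [0.5657, 0.0256, 0.2205]
ee_rot: [-3.141, 0.0, -1.481]
force: [-9.6, 0.7, 7.9]
width: 0.0136
gripper_force: 5.2
```

```bash
python3 -m creep '{"translation":[[10,0.9,7],[10,0.9,6],[10.7,1,6],[10.7,1,5],[11.3,1,4.5],[11.3,1,3.5],[11.7,1,3],[11.7,1,2]],"spin":[0,0,0,0,0,0,0,0],"gripper":[0,0,0,0,0,0,0,0]}' 20
python3 -m creep '{"translation":[[12,1,1.5],[12,1,1],[8,0.8,0],[0,0,0],[0,0,0],[0,0,0]],"spin":[0,0,0,0,0,0],"gripper":[0,0,0,0,0,0]}'
python3 - <<'E'
from station import *
import cv2
for c in ["scene","top","wrist"]:
    f=cams.grab_frame(c); cv2.imwrite(f"pics/{c}2.png",f["img"][:,:,::-1])
    for l in ["cover_bar","cover_hinge"]: print(c,l,[(d["centre"],d["confidence"]) for d in nets.pinpoint(c,l)])
E
```

```text
t: 4.7
eef_pos: [0.6525, 0.0332, 0.2574]
ee_rot: [3.14, 0.0, -1.481]
force: [-4.4, 1.6, 3.0]
width: 0.0114
gripper_force: 20.0
t: 5.3
eef_pos: [0.6855, 0.0362, 0.2595]
ee_rot: [-3.14, -0.0, -1.481]
force: [2.5, -0.4, 1.6]
width: 0.0109
gripper_force: 20.0
scene cover_bar []
scene cover_hinge [([0.6843, 0.0339, 0.0768], 0.84)]
top cover_bar [([0.6859, 0.0348, 0.278], 0.83), ([0.5819, 0.1829, 0.0039], 0.16)]
top cover_hinge [([0.3975, 0.1671, -0.001], 0.35)]
wrist cover_bar [([0.6882, 0.0352, 0.2767], 0.85), ([0.402, 0.1715, -0.0], 0.73)]
wrist cover_hinge []
```

```bash
python3 -m creep '{"translation":[[0,0,0],[0,0,0],[0,0,0],[0,0,10],[0,0,35],[0,0,40],[-20,0,0],[-40,-20,0]],"spin":[0,0,0,0,0,0,0,0],"gripper":[0.5,0.5,0.5,0.6,0.6,0.8,0.8,0.8]}'
python3 -m creep '{"translation":[[-40,-20,0],[-40,-22,0],[-40,-20,-20],[-40,-20,-30],[-29,-20,-35],[0,0,-40],[0,0,0]],"spin":[0,0,0,0,0,0,0],"gripper":[0.8,0.8,0.8,0.8,0.8,0.8,0.8]}'
cat > look.py <<'E'
from station import *
import sys,cv2,numpy as np
def look(cs,ls,save=None):
    for c in cs:
        f=cams.grab_frame(c)
        if save: cv2.imwrite(f"pics/{c}_{save}.png",f["img"][:,:,::-1])
        for l in ls: print(c,l,[(np.round(d["centre"],3).tolist(),round(d["confidence"],2)) for d in nets.pinpoint(c,l)])
look(sys.argv[1].split(","),sys.argv[2].split(","),sys.argv[3] if len(sys.argv)>3 else None)
E
python3 look.py wrist,top,scene cup0,cover_bar,bucket a
```

```text
t: 6.55
eef_pos: [0.6261, 0.0176, 0.3442]
ee_rot: [-3.141, 0.0, -1.48]
force: [0.1, -0.9, -0.3]
width: 0.0674
gripper_force: 0.0
t: 7.25
eef_pos: [0.4352, -0.085, 0.2182]
ee_rot: [3.135, 0.001, -1.482]
force: [-0.4, 0.8, 0.8]
width: 0.07
gripper_force: 0.0
wrist cup0 [([0.44, -0.086, 0.003], 0.56), ([0.416, -0.001, 0.001], 0.55)]
wrist cover_bar [([0.437, -0.084, 0.005], 0.52)]
wrist bucket []
top cup0 [([0.798, 0.06, 0.003], 0.71)]
top cover_bar [([0.685, 0.035, 0.28], 0.88)]
top bucket [([0.382, -0.296, -0.003], 0.78)]
scene cup0 [([0.399, 0.171, 0.0], 0.8), ([0.437, -0.09, 0.002], 0.72), ([0.416, -0.004, -0.002], 0.64)]
scene cover_bar [([0.685, 0.033, 0.276], 0.95), ([0.527, 0.404, 0.005], 0.32)]
scene bucket [([0.378, -0.305, -0.001], 0.82)]
```

```bash
python3 -m creep '{"translation":[[2,-2,-45],[0,0,-45],[0,0,-45],[0,0,-40],[0,0,-24],[0,0,0],[0,0,0],[0,0,0]],"spin":[0,0,0,0,0,0,0,0],"gripper":[0.8,0.8,0.8,0.8,0.8,0.8,0,0]}' 20
python3 -m creep '{"translation":[[0,0,0],[0,0,0],[0,0,20],[0,0,40],[0,0,45],[0,0,45]],"spin":[0,0,0,0,0,0],"gripper":[0,0,0,0,0,0]}'
```

```text
t: 8.65
eef_pos: [0.4421, -0.0861, 0.0237]
ee_rot: [-3.139, 0.0, -1.48]
force: [0.4, -0.2, -0.3]
width: 0.0592
gripper_force: 0.0
t: 9.25
eef_pos: [0.4403, -0.0864, 0.1745]
ee_rot: [-3.141, 0.0, -1.481]
force: [2.8, 0.6, -2.2]
width: 0.0498
gripper_force: 20.0
```

```bash
python3 -m creep '{"translation":[[17,-3,0],[17,-3,0],[17,-3,0],[17,-3,0],[17,-3,0],[17,-3,0],[17,-3,0],[17,-3,0]],"spin":[0.143,0.143,0.143,0.143,0.143,0.143,0.143,0.143],"gripper":[0,0,0,0,0,0,0,0]}'
python3 -m creep '{"translation":[[17,-3,0],[17,-2,0],[17,-2,0],[0,0,0],[0,0,0]],"spin":[0.143,0.143,0.141,0,0],"gripper":[0,0,0,0,0]}'
python3 look.py wrist caddy,cover_hinge,bottle w3
```

```text
t: 10.05
eef_pos: [0.5774, -0.1105, 0.1728]
ee_rot: [-3.141, -0.001, -0.331]
force: [0.1, -0.1, -0.6]
width: 0.0498
gripper_force: 20.0
t: 10.55
eef_pos: [0.6275, -0.1174, 0.1722]
ee_rot: [-3.141, 0.0, 0.088]
force: [0.1, -1.0, -1.9]
width: 0.0497
gripper_force: 20.0
wrist caddy [([0.615, 0.028, 0.002], 0.59)]
wrist cover_hinge [([0.688, 0.035, 0.078], 0.71)]
wrist bottle [([0.582, 0.183, 0.006], 0.56)]
```

View pics/wrist_w3.png

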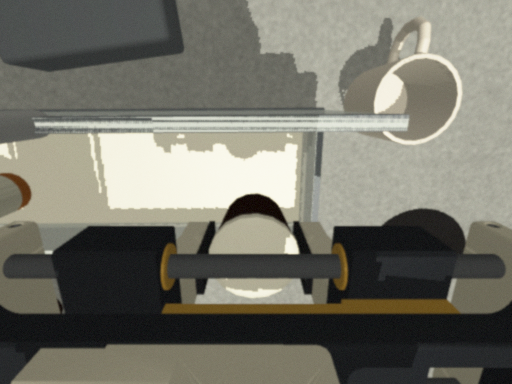

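The cup is held between the fingers at (258,245). The end wall, at about column 315, lies outside the right finger, and the estimates agree with each other, so I lower it.

```bash
python3 -m creep '{"translation":[[0,0,-40],[0,0,-40],[0,0,-30],[0,0,-20],[0,0,-14],[0,0,0]],"spin":[0,0,0,0,0,0],"gripper":[0,0,0,0,0,0]}'
```

```text
t: 11.35
eef_pos: [0.6275, -0.1173, 0.0275]
ee_rot: [3.141, 0.001, 0.09]
force: [-0.2, -0.1, -1.5]
width: 0.0498
gripper_force: 20.0
```

```bash
python3 -m creep '{"translation":[[0,0,-2],[0,0,-1],[0,0,0]],"spin":[0,0,0],"gripper":[0,0,0]}'
```

```text
t: 11.65
eef_pos: [0.6283, -0.1173, 0.0261]
ee_rot: [3.142, -0.001, 0.09]
force: [-0.7, -0.3, 1.6]
width: 0.0495
gripper_force: 20.0
```

```bash
python3 -m creep '{"translation":[[0,0,0],[0,0,0],[0,0,0],[0,0,30],[0,0,45],[0,0,45],[0,0,50]],"spin":[0,0,0,0,0,0,0],"gripper":[0.69,0.69,0.69,0.69,0.69,0.8,0.8]}'
python3 -m creep '{"translation":[[-40,22,0],[-42,23,0],[-42,23,0],[-42,23,0],[-42,23,0],[0,0,0]],"spin":[0,0,0,0,0,0],"gripper":[0.85,0.85,0.85,0.85,0.85,0.85]}'
python3 look.py wrist,scene,top cup0,bucket b
```

```text
t: 12.35
eef_pos: [0.6271, -0.1174, 0.1963]
ee_rot: [-3.141, 0.001, 0.09]
force: [0.8, -0.1, 1.7]
width: 0.0685
gripper_force: 0.0
t: 12.95
eef_pos: [0.4156, -0.0022, 0.1956]
ee_rot: [-3.14, -0.001, 0.093]
force: [1.0, 1.2, 0.0]
width: 0.0745
gripper_force: 0.0
wrist cup0 [([0.418, -0.003, 0.005], 0.6), ([0.398, 0.164, -0.002], 0.6)]
wrist bucket [([0.384, -0.3, 0.002], 0.63)]
scene cup0 [([0.401, 0.169, 0.003], 0.63), ([0.416, -0.004, -0.001], 0.58)]
scene bucket [([0.38, -0.302, 0.001], 0.88)]
top cup0 []
top bucket [([0.38, -0.3, -0.005], 0.84), ([0.684, 0.036, 0.075], 0.16)]
```

```bash
python3 -m creep '{"translation":[[0,-1,-45],[0,0,-45],[0,0,-45],[0,0,-39],[0,0,0],[0,0,0],[0,0,0],[0,0,0]],"spin":[0,0,0,0,0,0,0,0],"gripper":[0.85,0.85,0.85,0.85,0.85,0,0,0]}' 20
python3 -m creep '{"translation":[[0,0,0],[0,0,0],[0,0,20],[0,0,40],[0,0,45],[0,0,50]],"spin":[0,0,0,0,0,0],"gripper":[0,0,0,0,0,0]}'
```

```text
t: 14.2
eef_pos: [0.4213, -0.0038, 0.0231]
ee_rot: [-3.14, -0.004, 0.09]
force: [0.2, 0.2, 0.4]
width: 0.056
gripper_force: 0.0
t: 14.8
eef_pos: [0.4187, -0.0047, 0.1781]
ee_rot: [-3.141, 0.001, 0.09]
force: [1.3, 0.6, -1.6]
width: 0.0495
gripper_force: 20.0
```

```bash
python3 -m creep '{"translation":[[40,-6,0],[40,-6,0],[40,-6,0],[40,-5,0],[41,-5,0],[0,0,0],[0,0,0]],"spin":[0,0,0,0,0,0,0],"gripper":[0,0,0,0,0,0,0]}'
python3 look.py wrist,scene cup0,caddy c
```

```text
t: 15.5
eef_pos: [0.6208, -0.0326, 0.1756]
ee_rot: [-3.141, 0.001, 0.089]
force: [-0.3, 0.6, -1.7]
width: 0.0498
gripper_force: 20.0
wrist cup0 [([0.628, -0.12, 0.004], 0.96), ([0.614, -0.032, 0.153], 0.83)]
wrist caddy [([0.616, 0.028, -0.003], 0.86)]
scene cup0 [([0.617, -0.035, 0.155], 0.85), ([0.402, 0.17, 0.0], 0.59), ([0.8, 0.067, -0.003], 0.25)]
scene caddy [([0.62, 0.025, 0.004], 0.74)]
```

View pics/wrist_c.png

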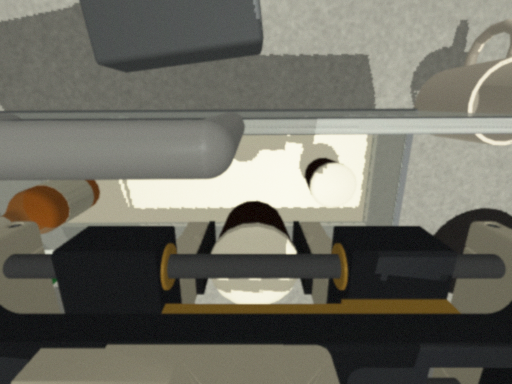

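Cup 1 stands upright on the caddy floor at (332,180) and cup 2 is in the grip. I lower it beside cup 1.

```bash
python3 -m creep '{"translation":[[0,0,-40],[0,0,-40],[0,0,-35],[0,0,-20],[0,0,-13],[0,0,-2],[0,0,0]],"spin":[0,0,0,0,0,0,0],"gripper":[0,0,0,0,0,0,0]}'
```

```text
t: 16.5
eef_pos: [0.6211, -0.0322, 0.0268]
ee_rot: [-3.142, -0.001, 0.091]
force: [0.3, -0.3, -0.7]
width: 0.0498
gripper_force: 20.0
```

```bash
python3 -m creep '{"translation":[[0,0,-1.5],[0,0,0],[0,0,0],[0,0,0],[0,0,30],[0,0,45],[0,0,45],[0,0,50]],"spin":[0,0,0,0,0,0,0,0],"gripper":[0,0.69,0.69,0.69,0.69,0.69,0.8,0.8]}'
python3 -m creep '{"translation":[[-31,28,0],[-31,28,0],[-31,29,0],[-32,29,0],[-32,29,0],[-32,29,0],[-32,29,0],[0,0,0]],"spin":[0.134,0.134,0.134,0.134,0.134,0.135,0.135,0],"gripper":[0.85,0.85,0.85,0.85,0.85,0.85,0.85,0.85]}'
python3 look.py wrist,scene,top cup0,bottle,bucket d
```

```text
t: 17.3
eef_pos: [0.6201, -0.0325, 0.1959]
ee_rot: [3.142, 0.001, 0.09]
force: [1.8, 0.4, -0.3]
width: 0.0688
gripper_force: 0.0
t: 18.1
eef_pos: [0.3972, 0.1711, 0.1953]
ee_rot: [-3.141, -0.002, 1.04]
force: [-0.4, 0.9, -0.6]
width: 0.0745
gripper_force: 0.0
wrist cup0 [([0.617, -0.033, 0.006], 0.84), ([0.399, 0.168, 0.0], 0.66)]
wrist bottle [([0.581, 0.185, 0.005], 0.8), ([0.453, 0.252, -0.001], 0.77)]
wrist bucket []
scene cup0 [([0.4, 0.169, 0.002], 0.55)]
scene bottle [([0.452, 0.254, 0.0], 0.86)]
scene bucket [([0.378, -0.304, 0.001], 0.97), ([0.531, -0.351, 0.002], 0.44)]
top cup0 [([0.627, -0.119, 0.007], 0.82), ([0.616, -0.034, 0.006], 0.77)]
top bottle [([0.582, 0.183, 0.007], 0.66)]
top bucket [([0.38, -0.297, -0.002], 0.85), ([0.532, -0.347, -0.0], 0.54), ([0.524, 0.402, 0.008], 0.21)]
```

```bash
python3 -m creep '{"translation":[[2,-2,-45],[0,0,-45],[0,0,-45],[0,0,-39],[0,0,0],[0,0,0],[0,0,0],[0,0,0]],"spin":[0,0,0,0,0,0,0,0],"gripper":[0.85,0.85,0.85,0.85,0.85,0,0,0]}' 20
python3 -m creep '{"translation":[[0,0,0],[0,0,0],[0,0,20],[0,0,40],[0,0,45],[0,0,50]],"spin":[0,0,0,0,0,0],"gripper":[0,0,0,0,0,0]}'
```

```text
t: 19.5
eef_pos: [0.4029, 0.1678, 0.0227]
ee_rot: [3.141, -0.004, 1.03]
force: [-0.6, 0.2, 1.2]
width: 0.0558
gripper_force: 0.6
t: 20.1
eef_pos: [0.401, 0.1659, 0.1777]
ee_rot: [-3.141, 0.0, 1.03]
force: [1.3, 1.1, -1.6]
width: 0.0501
gripper_force: 20.0
```

```bash
python3 -m creep '{"translation":[[30,-16,0],[30,-16,0],[30,-16,0],[30,-16,0],[30,-16,0],[30,-16,0],[31,-15,0],[0,0,0]],"spin":[-0.134,-0.134,-0.134,-0.134,-0.134,-0.135,-0.135,0],"gripper":[0,0,0,0,0,0,0,0]}'
python3 look.py wrist cup0,bottle e
```

```text
t: 20.9
eef_pos: [0.6155, 0.0538, 0.1756]
ee_rot: [3.141, -0.001, 0.083]
force: [-1.9, -0.1, -2.5]
width: 0.0499
gripper_force: 20.0
wrist cup0 [([0.616, -0.033, 0.007], 0.94), ([0.613, 0.055, 0.152], 0.61)]
wrist bottle [([0.581, 0.183, 0.005], 0.89), ([0.614, 0.051, 0.155], 0.62)]
```

View pics/wrist_e.png

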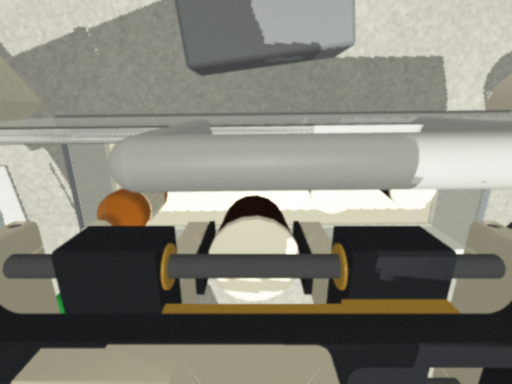

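```bash
python3 -m creep '{"translation":[[0,-3,-20],[0,0,-40],[0,0,-20],[0,0,-10],[0,0,-10],[0,0,0]],"spin":[0,0,0,0,0,0],"gripper":[0,0,0,0,0,0]}'
```

```text
t: 21.65
eef_pos: [0.6124, 0.0529, 0.0755]
ee_rot: [3.142, 0.001, 0.091]
force: [0.0, -0.3, -1.2]
width: 0.0494
gripper_force: 20.0
```

```bash
python3 -m creep '{"translation":[[0,0,-6],[0,0,-6],[0,0,-4],[0,0,0]],"spin":[0,0,0,0],"gripper":[0,0,0,0]}'
python3 look.py top,scene bottle f; python3 - <<'E'
import cv2
cv2.imwrite("pics/f2.png",cv2.resize(cv2.imread("pics/scene_f.png")[120:260,180:380],None,fx=3,fy=3))
E
```

```text
t: 22.05
eef_pos: [0.6125, 0.0525, 0.0592]
ee_rot: [3.141, 0.001, 0.09]
force: [-0.1, -0.2, -0.5]
width: 0.0495
gripper_force: 20.0
top bottle [([0.58, 0.186, 0.006], 0.6)]
scene bottle [([0.455, 0.256, 0.0], 0.7), ([0.536, 0.406, -0.003], 0.41)]
```

View pics/f2.png

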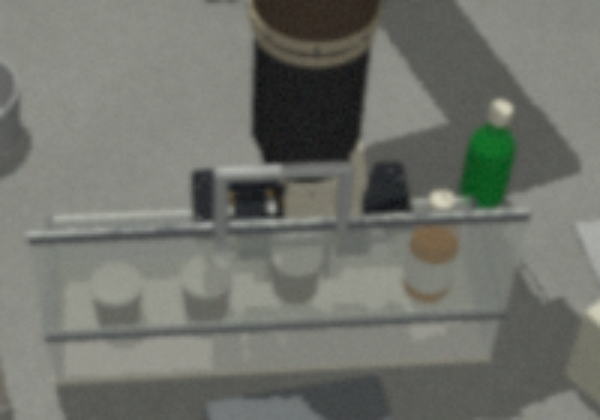

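The bottle at (432,250) is upright and the gripper body, which ends at about (410,190), clears it. I carry on down.

```bash
python3 -m creep '{"translation":[[0,0,-10],[0,0,-10],[0,0,-8],[0,0,-5],[0,0,-1.5],[0,0,0]],"spin":[0,0,0,0,0,0],"gripper":[0,0,0,0,0,0]}'
```

```text
t: 22.85
eef_pos: [0.6125, 0.0524, 0.0263]
ee_rot: [3.141, 0.0, 0.091]
force: [-6.6, 0.2, 15.0]
width: 0.0495
gripper_force: 20.0
```

```bash
python3 -m creep '{"translation":[[0,0,1],[0,0,0],[0,0,0],[0,0,30],[0,0,45],[0,0,45],[0,0,50],[-40,-20,0]],"spin":[0,0,0,0,0,0,0,0],"gripper":[0.69,0.69,0.69,0.69,0.69,0.5,0.45,0.45]}'
python3 -m creep '{"translation":[[-40,-20,0],[-40,-20,0],[-20,-40,0],[-20,-40,0],[-20,-40,0],[-20,-40,0],[-20,-40,0],[-12,-40,0]],"spin":[-0.14,-0.14,-0.14,-0.14,-0.14,-0.14,-0.14,-0.14],"gripper":[0.45,0.45,0.45,0.45,0.45,0.45,0.45,0.45]}'
python3 -m creep '{"translation":[[0,-40,0],[0,-13,0],[0,0,0],[0,0,0],[0,0,0],[0,0,0],[0,0,0]],"spin":[-0.14,-0.14,-0.14,-0.14,-0.14,-0.144,0],"gripper":[0.45,0.45,0.45,0.45,0.45,0.45,0.45]}'
python3 look.py wrist,scene,top bucket,mat,cup0,cover_bar g
```

```text
t: 23.65
eef_pos: [0.5803, 0.0348, 0.2034]
ee_rot: [-3.141, -0.014, 0.093]
force: [-0.2, 0.4, -0.4]
width: 0.0424
gripper_force: 0.0
t: 24.45
eef_pos: [0.3793, -0.2486, 0.1964]
ee_rot: [-3.141, -0.0, -1.035]
force: [1.4, -0.3, 0.3]
width: 0.0393
gripper_force: 0.0
t: 25.15
eef_pos: [0.3807, -0.3004, 0.1959]
ee_rot: [3.141, 0.0, -1.876]
force: [0.3, 0.8, 0.8]
width: 0.0392
gripper_force: 0.0
wrist bucket [([0.383, -0.3, 0.001], 0.74)]
wrist mat [([0.531, -0.348, 0.001], 0.77)]
wrist cup0 []
wrist cover_bar []
scene bucket [([0.381, -0.302, -0.001], 0.73)]
scene mat [([0.531, -0.356, 0.001], 0.57)]
scene cup0 [([0.683, 0.036, 0.275], 0.74)]
scene cover_bar [([0.683, 0.032, 0.278], 0.59)]
top bucket []
top mat []
top cup0 [([0.617, -0.032, 0.003], 0.85), ([0.6, 0.086, 0.002], 0.69), ([0.624, -0.119, 0.007], 0.66)]
top cover_bar [([0.685, 0.034, 0.277], 0.83)]
```

View pics/wrist_g.png

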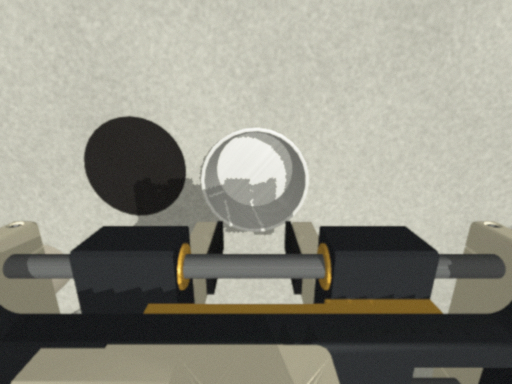

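View pics/top_g.png

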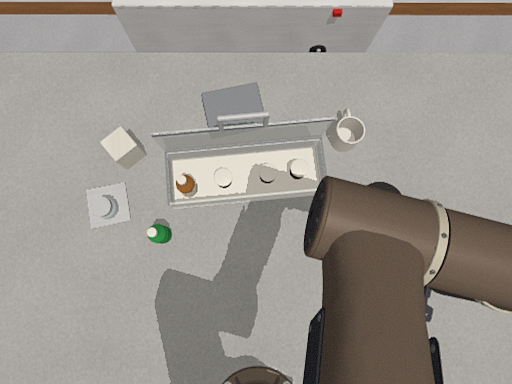

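The top view shows all three cups in the caddy, at (222,178), (267,173) and (299,168). The third has moved a few cm since I placed it, probably the announced knock. The bucket is at (255,180) in the wrist view. I insert the fingers and open them loosely.

```bash
python3 -m creep '{"translation":[[1,-1,-45],[0,0,-45],[0,0,-40],[0,0,-30],[0,0,-21],[0,0,0]],"spin":[0,0,0,0,0,0],"gripper":[0.45,0.45,0.45,0.45,0.45,0.45]}'
python3 -m creep '{"translation":[[0,0,0],[0,0,0],[0,0,0],[0,0,0]],"spin":[0,0,0,0],"gripper":[0.5,0.55,0.6,0.6]}'
python3 - <<'E'
import sys; sys.argv=["","wrist,scene","bucket"]
exec(open("look.py").read())
for c,n,box in [("top","top0",(170,240,340,420)),("scene","scene0",(175,225,115,180))]:
    f=cams.grab_frame(c); im=cv2.imread(f"pics/{n}.png")
    m=(im.max(2)<30).astype(np.uint8); k=np.zeros_like(m); k[box[0]:box[1],box[2]:box[3]]=1; m*=k
    cnt=max(cv2.findContours(m,0,1)[0],key=cv2.contourArea)[:,0].astype(float)
    d=np.c_[cnt,np.ones(len(cnt))]@np.linalg.inv(f["mtx"]).T@f["R"]; o=-f["R"].T@f["t"]
    P=(o+d*((0.001-o[2])/d[:,2:]))[:,:2]
    (x,y),r=cv2.minEnclosingCircle(P.astype(np.float32)); A=np.c_[2*P,np.ones(len(P))]; s=np.linalg.lstsq(A,(P**2).sum(1),rcond=None)[0]
    print(c,s[:2],np.sqrt(s[2]+s[0]**2+s[1]**2),x,y,r)
E
```

```text
t: 26.5
eef_pos: [0.3798, -0.3007, 0.0126]
ee_rot: [3.136, 0.0, -1.874]
force: [-0.1, -0.4, 0.9]
width: 0.0393
gripper_force: 0.0
t: 26.9
eef_pos: [0.3825, -0.3016, 0.0163]
ee_rot: [-3.139, 0.0, -1.874]
force: [-0.0, -0.4, 0.2]
width: 0.0518
gripper_force: 0.0
wrist bucket [([0.383, -0.301, 0.001], 0.86)]
scene bucket [([0.38, -0.305, 0.001], 0.79)]
top [ 0.13690014 -0.10499403] 0.41903318359615993 0.46940386295318604 -0.3600040078163147 9.999999747378752e-05
scene [ 0.53478341 -0.35501111] 0.04255762122552355 0.533528745174408 -0.351662278175354 0.06076757237315178
```

```bash
python3 -m creep '{"translation":[[5,-1.6,0],[10,-3.2,0],[13,-4.2,0],[13,-4.2,0],[13,-4.2,0],[13,-4.2,0],[13,-4.2,0],[13,-4.2,0]],"spin":[0,0,0,0,0,0,0,0],"gripper":[0.6,0.6,0.6,0.6,0.6,0.6,0.6,0.6]}'
python3 -m creep '{"translation":[[13,-4.2,0],[13,-4.2,0],[12,-3.8,0],[10,-3.2,0],[6,-2,0],[3,-1,0],[0,0,0],[0,0,0]],"spin":[0,0,0,0,0,0,0,0],"gripper":[0.6,0.6,0.6,0.6,0.6,0.6,0.6,0.6]}'
python3 look.py wrist,scene,top bucket,mat h
```

```text
t: 28.0
eef_pos: [0.476, -0.3317, 0.0151]
ee_rot: [3.141, -0.0, -1.874]
force: [-1.9, 0.9, 0.1]
width: 0.0527
gripper_force: 0.8
t: 28.8
eef_pos: [0.532, -0.3498, 0.0154]
ee_rot: [-3.141, -0.0, -1.874]
force: [-0.2, 0.3, 0.4]
width: 0.0527
gripper_force: 0.0
wrist bucket [([0.531, -0.35, -0.001], 0.78)]
wrist mat []
scene bucket [([0.528, -0.352, 0.0], 0.75), ([0.685, 0.033, 0.278], 0.28)]
scene mat [([0.532, -0.352, -0.0], 0.7)]
top bucket []
top mat []
```

```bash
python3 -m creep '{"translation":[[0,0,0],[0,0,0],[0,0,0],[0,0,25],[0,0,40],[0,0,45],[0,0,45]],"spin":[0,0,0,0,0,0,0],"gripper":[0.4,0.4,0.4,0.4,0.4,0.4,0.4]}'
python3 -m creep '{"translation":[[-40,20,10],[-40,20,10],[-40,20,0],[-30,40,0],[0,48,0],[0,48,0],[0,0,0]],"spin":[0,0,0,0,0,0,0],"gripper":[0.4,0.4,0.4,0.4,0.4,0.4,0.4]}'
python3 look.py top,scene,wrist bucket,mat,cup0,bottle,jar,cover_bar,cover_hinge i;  python3 - <<'E'
import cv2,numpy as np
a=cv2.imread("pics/top_i.png")[90:250,150:430];b=cv2.imread("pics/scene_i.png")[130:260,110:390]
cv2.imwrite("pics/i2.png",cv2.resize(np.vstack([a,b]),None,fx=2,fy=2,interpolation=cv2.INTER_CUBIC))
E
```

```text
t: 29.95
eef_pos: [0.5314, -0.3496, 0.1717]
ee_rot: [3.141, -0.0, -1.874]
force: [1.7, -1.0, -0.5]
width: 0.0351
gripper_force: 0.0
t: 30.65
eef_pos: [0.382, -0.1496, 0.191]
ee_rot: [-3.139, 0.002, -1.868]
force: [1.2, -0.1, 1.0]
width: 0.0354
gripper_force: 0.0
top bucket [([0.524, -0.351, -0.001], 0.95)]
top mat [([0.798, 0.059, 0.004], 0.46)]
top cup0 [([0.602, 0.085, 0.003], 0.85), ([0.626, -0.118, 0.006], 0.63)]
top bottle [([0.582, 0.185, 0.006], 0.76), ([0.449, 0.251, 0.004], 0.74)]
top jar [([0.524, 0.406, 0.007], 0.85), ([0.686, 0.031, 0.28], 0.18)]
top cover_bar [([0.687, 0.034, 0.278], 0.97), ([0.613, -0.034, 0.005], 0.61)]
top cover_hinge [([0.68, 0.033, 0.08], 0.71)]
scene bucket [([0.528, -0.35, -0.001], 0.77)]
scene mat [([0.531, -0.348, -0.001], 0.91)]
scene cup0 [([0.538, 0.402, -0.002], 0.57)]
scene bottle [([0.456, 0.255, -0.001], 0.96), ([0.723, -0.256, -0.002], 0.17)]
scene jar [([0.526, 0.407, 0.005], 0.78)]
scene cover_bar [([0.686, 0.036, 0.28], 0.95), ([0.804, 0.066, 0.001], 0.39), ([0.617, 0.024, 0.003], 0.15)]
scene cover_hinge [([0.683, 0.032, 0.079], 0.85)]
wrist bucket [([0.528, -0.352, 0.0], 0.84)]
wrist mat []
wrist cup0 [([0.626, -0.121, 0.01], 0.78)]
wrist bottle []
wrist jar []
wrist cover_bar []
wrist cover_hinge []
```

View pics/i2.png

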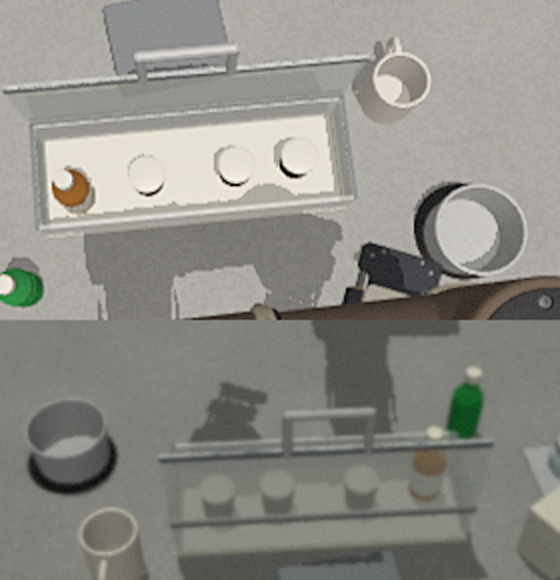

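The third cup was knocked but stands upright at (147,175). The cover is up, and the bucket sits nearly centred on the mat. I check the centring numerically with circle fits.

```bash
python3 - <<'E'
from station import *
import cv2,numpy as np
def fit(P):
    A=np.c_[2*P,np.ones(len(P))]; s=np.linalg.lstsq(A,(P**2).sum(1),rcond=None)[0]; return s[:2].round(4),round(np.sqrt(s[2]+s[0]**2+s[1]**2),4)
def world(f,px,z):
    d=np.c_[px,np.ones(len(px))]@np.linalg.inv(f["mtx"]).T@f["R"]; o=-f["R"].T@f["t"]
    return (o+d*((z-o[2])/d[:,2:]))[:,:2]
for c,box in [("top",(175,235,345,415)),("scene",(178,222,115,175))]:
    f=cams.grab_frame(c); im=cv2.imread(f"pics/{c}0.png")
    g=im.max(2)[box[0]:box[1],box[2]:box[3]]; t,m=cv2.threshold(g,0,255,cv2.THRESH_OTSU); m=255-m
    cnt=max(cv2.findContours(m,0,1)[0],key=cv2.contourArea)
    print(c,"mat",t,fit(world(f,cv2.convexHull(cnt)[:,0]+[box[2],box[0]],0.001)))
    # bucket rim: best gradient along projected circle, grid search
    im=cv2.GaussianBlur(cv2.imread(f"pics/{c}_i.png").astype(np.float32),(0,0),0.7).max(2); a=np.linspace(0,2*np.pi,180)
    best=[]
    def samp(x,y,r,z):
        X=np.c_[x+r*np.cos(a),y+r*np.sin(a),np.full(180,z)]@f["R"].T+f["t"]; u=X@f["mtx"].T; u=(u[:,:2]/u[:,2:]).astype(np.float32)
        return cv2.remap(im,u[:,:1].copy(),u[:,1:].copy(),1)[:,0]
    for x in np.arange(.51,.55,.001):
        for y in np.arange(-.37,-.33,.001):
            best.append((np.abs(samp(x,y,.0625,.068)-samp(x,y,.0575,.068)).mean(),x,y))
    best.sort(reverse=True); print(c,"rim",np.round(best[:4],4).tolist())
E
```

```text
top mat 97.0 (array([ 0.5333, -0.3495]), np.float64(0.067))
top rim [[41.2184, 0.527, -0.345], [41.1176, 0.527, -0.346], [40.9069, 0.528, -0.346], [40.6671, 0.526, -0.345]]
scene mat 77.0 (array([ 0.5325, -0.3503]), np.float64(0.0669))
scene rim [[15.5082, 0.527, -0.344], [15.4857, 0.529, -0.345], [15.4703, 0.528, -0.345], [15.4477, 0.526, -0.344]]
```

```bash
python3 -m creep '{"translation":[[0,-48,0],[0,-48,0],[31,-44,0],[40,-20,0],[40,-20,0],[40,-20,0],[0,0,-20],[0,0,0]],"spin":[0,0,0,0,0,0,0,0],"gripper":[0.4,0.4,0.4,0.4,0.4,0.4,0.4,0.4]}' 3
python3 -m creep '{"translation":[[0,0,-45],[0,0,-45],[0,0,-40],[0,0,-24],[0,0,0],[0,0,0]],"spin":[0,0,0,0,0,0],"gripper":[0.4,0.4,0.4,0.4,0.4,0.4]}'
```

```text
t: 32.75
eef_pos: [0.5296, -0.3502, 0.1663]
ee_rot: [3.135, 0.001, -1.875]
force: [-0.5, 0.4, -0.5]
width: 0.0347
gripper_force: 0.0
t: 33.35
eef_pos: [0.5308, -0.3507, 0.0174]
ee_rot: [-3.141, -0.0, -1.873]
force: [-0.1, -1.4, 1.0]
width: 0.0353
gripper_force: 0.0
```

```bash
python3 -m creep '{"translation":[[2,0.5,0],[0,0,-2],[0,0,0],[0,0,0],[0,0,0],[0,0,0],[0,0,0],[0,0,0]],"spin":[0,0,0,0,0,0,0,0],"gripper":[0.5,0.55,0.6,0.62,0.64,0.66,0.68,0.68]}' 3
```

```text
t: 34.15
eef_pos: [0.5322, -0.3501, 0.0142]
ee_rot: [3.141, -0.0, -1.874]
force: [-3.6, 2.0, 3.3]
width: 0.0593
gripper_force: 2.1
```

```bash
python3 -m creep '{"translation":[[0,0,0],[0,0,0],[0,0,0],[0,0,0]],"spin":[0,0,0,0],"gripper":[0.69,0.69,0.69,0.69]}'
python3 -m creep '{"translation":[[0,0,0],[0,0,0],[0,0,0],[0,0,25],[0,0,40],[0,0,45],[0,0,45]],"spin":[0,0,0,0,0,0,0],"gripper":[0.4,0.4,0.4,0.4,0.4,0.4,0.4]}'
python3 -m creep '{"translation":[[-40,20,10],[-40,20,10],[-40,20,0],[-30,40,0],[0,48,0],[0,48,0],[0,0,0]],"spin":[0,0,0,0,0,0,0],"gripper":[0.4,0.4,0.4,0.4,0.4,0.4,0.4]}'
python3 look.py top,scene,wrist bucket,cup0,cover_bar,cover_hinge k;  python3 - <<'E'
import cv2,numpy as np
a=cv2.imread("pics/top_k.png")[90:250,150:430];b=cv2.imread("pics/scene_k.png")[130:260,110:390]
cv2.imwrite("pics/k2.png",cv2.resize(np.vstack([a,b]),None,fx=2,fy=2,interpolation=cv2.INTER_CUBIC))
E
```

```text
t: 34.55
eef_pos: [0.532, -0.35, 0.0141]
ee_rot: [3.14, -0.0, -1.874]
force: [-4.8, 1.7, 5.1]
width: 0.06
gripper_force: 3.0
t: 35.25
eef_pos: [0.5329, -0.3501, 0.1706]
ee_rot: [-3.141, -0.0, -1.874]
force: [1.0, -0.3, -0.1]
width: 0.035
gripper_force: 0.0
t: 35.95
eef_pos: [0.3834, -0.1498, 0.1901]
ee_rot: [-3.138, 0.002, -1.867]
force: [1.3, -1.1, 0.2]
width: 0.0348
gripper_force: 0.0
top bucket [([0.527, -0.347, 0.004], 0.82)]
top cup0 [([0.627, -0.117, 0.01], 0.77), ([0.601, 0.087, 0.003], 0.72), ([0.615, -0.029, 0.003], 0.51)]
top cover_bar [([0.687, 0.036, 0.28], 0.67), ([0.614, -0.032, 0.004], 0.61)]
top cover_hinge [([0.683, 0.034, 0.076], 0.66)]
scene bucket [([0.525, -0.354, -0.001], 0.56)]
scene cup0 []
scene cover_bar [([0.682, 0.034, 0.277], 0.83)]
scene cover_hinge [([0.688, 0.032, 0.083], 0.71)]
wrist bucket [([0.526, -0.35, -0.001], 0.93)]
wrist cup0 [([0.626, -0.12, 0.006], 0.6)]
wrist cover_bar []
wrist cover_hinge []
```

View pics/k2.png

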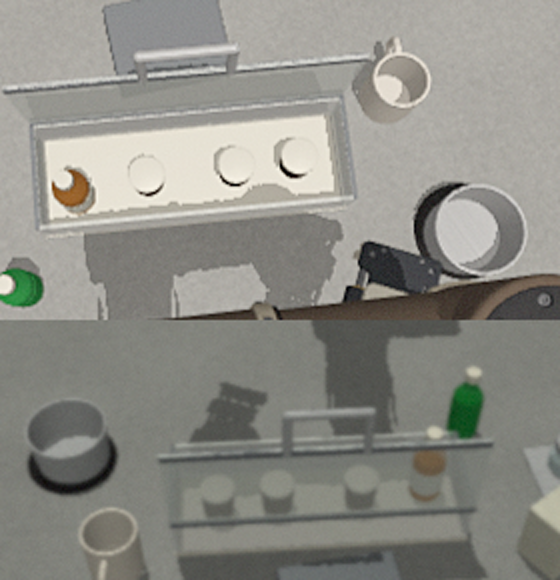

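The bucket is still about 5 mm short along the push line, at about (0.5275,-0.3485) against the mat at (0.533,-0.350). I go back in for a small push, leading by that lag.

```bash
python3 -m creep '{"translation":[[0,-48,0],[0,-48,0],[27,-43,0],[40,-20,0],[40,-20,0],[40,-20,0],[0,0,-20],[0,0,0]],"spin":[0,0,0,0,0,0,0,0],"gripper":[0.4,0.4,0.4,0.4,0.4,0.4,0.4,0.4]}' 10
python3 -m creep '{"translation":[[0,0,-45],[0,0,-45],[0,0,-40],[0,0,-24],[0,0,-2],[0,0,0],[0,0,0],[0,0,0]],"spin":[0,0,0,0,0,0,0,0],"gripper":[0.4,0.4,0.4,0.4,0.4,0.5,0.6,0.6]}'
```

```text
t: 37.5
eef_pos: [0.5282, -0.3521, 0.1653]
ee_rot: [3.135, 0.001, -1.875]
force: [-0.7, 1.0, -1.5]
width: 0.0351
gripper_force: 0.0
t: 38.3
eef_pos: [0.5304, -0.3529, 0.0155]
ee_rot: [-3.138, -0.0, -1.873]
force: [-0.1, 0.5, 1.3]
width: 0.0507
gripper_force: 0.0
```

```bash
python3 -m creep '{"translation":[[0,2.5,0],[2,0,0],[2,-0.5,0],[2,-0.5,0],[1,0,0],[0,0,0],[0,0,0]],"spin":[0,0,0,0,0,0,0],"gripper":[0.6,0.6,0.6,0.6,0.6,0.6,0.6]}'
python3 look.py wrist,scene bucket
python3 -m creep '{"translation":[[0,0,0],[0,0,0],[0,0,0],[0,0,25],[0,0,40],[0,0,45],[0,0,45]],"spin":[0,0,0,0,0,0,0],"gripper":[0.4,0.4,0.4,0.4,0.4,0.4,0.4]}'
python3 -m creep '{"translation":[[-40,20,10],[-40,20,10],[-40,20,0],[-30,40,0],[0,48,0],[0,48,0],[0,48,0],[0,0,0]],"spin":[0,0,0,0,0,0,0,0],"gripper":[0.4,0.4,0.4,0.4,0.4,0.4,0.4,0.4]}'
python3 look.py top,scene,wrist bucket,cover_bar m
python3 - <<'E'
from station import *
import cv2,numpy as np
for c in ["top","scene"]:
    f=cams.grab_frame(c); a=np.linspace(0,2*np.pi,180)
    for tag in ["k","m"]:
        im=cv2.GaussianBlur(cv2.imread(f"pics/{c}_{tag}.png").astype(np.float32),(0,0),0.7).max(2); best=[]
        def samp(x,y,r,z):
            X=np.c_[x+r*np.cos(a),y+r*np.sin(a),np.full(180,z)]@f["R"].T+f["t"]; u=X@f["mtx"].T; u=(u[:,:2]/u[:,2:]).astype(np.float32)
            return cv2.remap(im,u[:,:1].copy(),u[:,1:].copy(),1)[:,0]
        for x in np.arange(.515,.55,.001):
            for y in np.arange(-.37,-.33,.001): best.append((np.abs(samp(x,y,.0625,.068)-samp(x,y,.0575,.068)).mean(),x,y))
        print(c,tag,np.round(max(best),4))
E
```

```text
t: 39.0
eef_pos: [0.5358, -0.351, 0.0132]
ee_rot: [3.141, -0.0, -1.874]
force: [-3.6, 0.9, 3.1]
width: 0.0525
gripper_force: 2.4
wrist bucket [([0.53, -0.349, 0.002], 0.85)]
scene bucket [([0.527, -0.352, -0.0], 0.8), ([0.618, 0.026, 0.002], 0.24)]
t: 39.9
eef_pos: [0.5366, -0.3509, 0.1696]
ee_rot: [-3.141, 0.0, -1.873]
force: [2.7, -0.6, -0.0]
width: 0.0351
gripper_force: 0.0
t: 40.7
eef_pos: [0.3872, -0.1022, 0.189]
ee_rot: [-3.139, 0.002, -1.866]
force: [0.9, -0.4, 0.1]
width: 0.035
gripper_force: 0.0
top bucket [([0.525, -0.345, -0.002], 0.58)]
top cover_bar [([0.684, 0.032, 0.278], 0.66)]
scene bucket [([0.531, -0.355, 0.0], 0.93), ([0.802, 0.068, -0.003], 0.57)]
scene cover_bar [([0.688, 0.036, 0.276], 0.75)]
wrist bucket [([0.533, -0.349, 0.001], 0.77)]
wrist cover_bar []
top k [40.8089  0.528  -0.346 ]
top m [37.3613  0.527  -0.35  ]
scene k [15.7398  0.529  -0.345 ]
scene m [15.8503  0.528  -0.345 ]
```

```bash
python3 -m creep '{"translation":[[0,48,0],[0,48,0],[0,48,0],[0,48,0],[0,0,0]],"spin":[0,0,0,0,0],"gripper":[0.4,0.4,0.4,0.4,0.4]}'
python3 look.py top,scene bucket n
python3 look.py top,scene bucket n2
python3 - <<'E'
from station import *
import cv2,numpy as np
out=[]
for c,(v,u) in [("top",(165,340)),("scene",(130,105))]:
    f=cams.grab_frame(c); im=f["img"][:,:,::-1].copy(); S=6
    im=cv2.resize(im[v:v+90,u:u+90],None,fx=4,fy=4,interpolation=cv2.INTER_CUBIC); a=np.linspace(0,2*np.pi,90)
    raw=im.copy()
    for z,r,col in [(0.001,.068,(0,0,255)),(.068,.060,(0,255,0)),(0.0,.054,(255,255,0))]:
        X=np.c_[.533+r*np.cos(a),-.350+r*np.sin(a),np.full(90,z)]@f["R"].T+f["t"]; p=X@f["mtx"].T; p=p[:,:2]/p[:,2:]
        cv2.polylines(im,[np.int32((p-[u,v]+.5)*4)],True,col,1)
    out.append(np.hstack([raw,im]))
cv2.imwrite("pics/n2.png",cv2.resize(np.vstack(out),(600,600)))
E
```

```text
t: 41.75
eef_pos: [0.3869, 0.0893, 0.1886]
ee_rot: [-3.141, 0.001, -1.869]
force: [0.2, -0.2, 0.4]
width: 0.035
gripper_force: 0.0
top bucket [([0.528, -0.346, -0.002], 0.89)]
scene bucket [([0.528, -0.351, -0.001], 0.66)]
top bucket [([0.528, -0.347, -0.001], 0.88)]
scene bucket [([0.527, -0.353, -0.001], 0.78)]
```

View pics/n2.png

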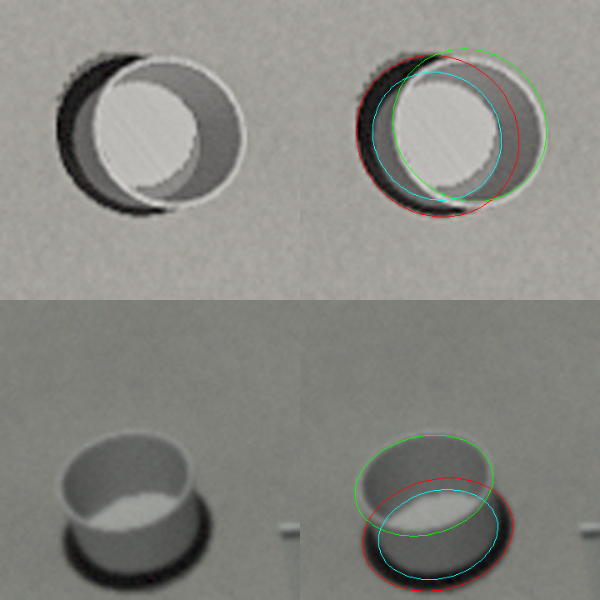

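Against predicted circles centred on the mat, the rim in the top view sits about 7 px low and the ring in the scene view is about 4 px too thick at the front. So the bucket is 4–6 mm short in x only. I push it once more, reading its position while in contact.

```bash
python3 -m creep '{"translation":[[0,-48,0],[0,-48,0],[0,-48,0],[0,-48,0],[0,-48,0],[0,-48,0],[0,-48,0],[27,-40,0]],"spin":[0,0,0,0,0,0,0,0],"gripper":[0.4,0.4,0.4,0.4,0.4,0.4,0.4,0.4]}' 10
python3 -m creep '{"translation":[[40,-20,0],[40,-20,0],[40,-20,0],[0,0,0],[0,0,-45],[0,0,-45],[0,0,-45],[0,0,-38]],"spin":[0,0,0,0,0,0,0,0],"gripper":[0.4,0.4,0.4,0.4,0.4,0.4,0.4,0.4]}'
python3 -m creep '{"translation":[[0,0,0],[0,0,0],[0,0,0],[0,0,0]],"spin":[0,0,0,0],"gripper":[0.45,0.5,0.6,0.6]}'
```

```text
t: 43.05
eef_pos: [0.4108, -0.2938, 0.1886]
ee_rot: [-3.141, 0.0, -1.877]
force: [1.9, 2.2, 0.5]
width: 0.0352
gripper_force: 0.0
t: 43.85
eef_pos: [0.5319, -0.3512, 0.0129]
ee_rot: [3.14, 0.0, -1.875]
force: [0.3, -1.0, 0.0]
width: 0.0351
gripper_force: 0.0
t: 44.25
eef_pos: [0.5344, -0.3515, 0.0177]
ee_rot: [-3.138, -0.0, -1.874]
force: [-1.7, 1.0, 1.3]
width: 0.0511
gripper_force: 0.9
```

```bash
python3 -m creep '{"translation":[[1.5,0,0],[1.5,-0.3,0],[1.5,0,0],[1.5,-0.3,0],[0,0,0],[0,0,0]],"spin":[0,0,0,0,0,0],"gripper":[0.6,0.6,0.6,0.6,0.6,0.6]}'
python3 look.py scene,wrist,scene,wrist bucket p
```

```text
t: 44.85
eef_pos: [0.5392, -0.3516, 0.0152]
ee_rot: [3.141, -0.0, -1.874]
force: [-3.4, -0.7, 4.3]
width: 0.0525
gripper_force: 2.3
scene bucket [([0.532, -0.355, 0.001], 0.76)]
wrist bucket [([0.531, -0.353, 0.004], 0.89)]
scene bucket [([0.531, -0.357, 0.002], 0.75)]
wrist bucket [([0.535, -0.356, 0.005], 0.63)]
```

```bash
python3 -m creep '{"translation":[[0,0,0],[0,0,0],[0,0,0],[0,0,25],[0,0,40],[0,0,45],[0,0,45]],"spin":[0,0,0,0,0,0,0],"gripper":[0.4,0.4,0.4,0.4,0.4,0.4,0.4]}'
python3 -m creep '{"translation":[[-40,20,10],[-40,20,10],[-40,20,0],[-30,40,0],[0,48,0],[0,48,0],[0,48,0],[0,48,0]],"spin":[0,0,0,0,0,0,0,0],"gripper":[0.4,0.4,0.4,0.4,0.4,0.4,0.4,0.4]}'
python3 -m creep '{"translation":[[0,48,0],[0,48,0],[0,48,0],[0,0,0]],"spin":[0,0,0,0],"gripper":[0.4,0.4,0.4,0.4]}'
python3 look.py top,scene,wrist bucket,cover_bar,cover_hinge,cup0 q
python3 look.py top,scene bucket,cover_bar,cover_hinge
python3 - <<'E'
from station import *
import cv2,numpy as np
out=[]
for c,(v,u) in [("top",(165,340)),("scene",(130,105))]:
    f=cams.grab_frame(c); im=f["img"][:,:,::-1].copy()
    im=cv2.resize(im[v:v+90,u:u+90],None,fx=4,fy=4,interpolation=cv2.INTER_CUBIC); a=np.linspace(0,2*np.pi,90)
    raw=im.copy()
    for z,r,col in [(0.001,.068,(0,0,255)),(.068,.060,(0,255,0)),(0.0,.054,(255,255,0))]:
        X=np.c_[.533+r*np.cos(a),-.350+r*np.sin(a),np.full(90,z)]@f["R"].T+f["t"]; p=X@f["mtx"].T; p=p[:,:2]/p[:,2:]
        cv2.polylines(im,[np.int32((p-[u,v]+.5)*4)],True,col,1)
    out.append(np.hstack([raw,im]))
cv2.imwrite("pics/q2.png",cv2.resize(np.vstack(out),(600,600)))
E
```

```text
t: 45.95
eef_pos: [0.5393, -0.3514, 0.1715]
ee_rot: [3.141, 0.0, -1.873]
force: [1.4, -0.5, 0.3]
width: 0.0354
gripper_force: 0.0
t: 46.75
eef_pos: [0.3892, -0.0577, 0.1907]
ee_rot: [-3.14, 0.001, -1.874]
force: [1.0, 0.1, 0.1]
width: 0.0353
gripper_force: 0.0
t: 47.15
eef_pos: [0.3899, 0.0897, 0.1908]
ee_rot: [-3.14, 0.003, -1.867]
force: [0.2, -0.6, -0.0]
width: 0.0351
gripper_force: 0.0
top bucket [([0.53, -0.348, -0.005], 0.88)]
top cover_bar [([0.685, 0.033, 0.278], 0.84)]
top cover_hinge [([0.684, 0.034, 0.079], 0.56), ([0.525, 0.4, 0.008], 0.3)]
top cup0 [([0.623, -0.118, 0.005], 0.7), ([0.614, -0.032, 0.004], 0.66), ([0.599, 0.085, 0.003], 0.66)]
scene bucket [([0.532, -0.354, 0.002], 0.77), ([0.723, -0.254, -0.002], 0.45)]
scene cover_bar [([0.682, 0.037, 0.279], 0.95)]
scene cover_hinge [([0.683, 0.034, 0.08], 0.67), ([0.618, 0.026, -0.0], 0.29)]
scene cup0 [([0.68, 0.358, 0.001], 0.61)]
wrist bucket []
wrist cover_bar []
wrist cover_hinge []
wrist cup0 [([0.627, -0.118, 0.006], 0.8), ([0.612, -0.034, 0.006], 0.68), ([0.605, 0.086, 0.007], 0.68)]
top bucket [([0.53, -0.349, -0.003], 0.72)]
top cover_bar [([0.688, 0.034, 0.278], 0.63)]
top cover_hinge [([0.683, 0.031, 0.077], 0.63), ([0.624, -0.12, 0.006], 0.62)]
scene bucket [([0.531, -0.354, -0.002], 0.72)]
scene cover_bar [([0.684, 0.033, 0.275], 0.56)]
scene cover_hinge [([0.686, 0.036, 0.082], 0.8)]
```

View pics/q2.png

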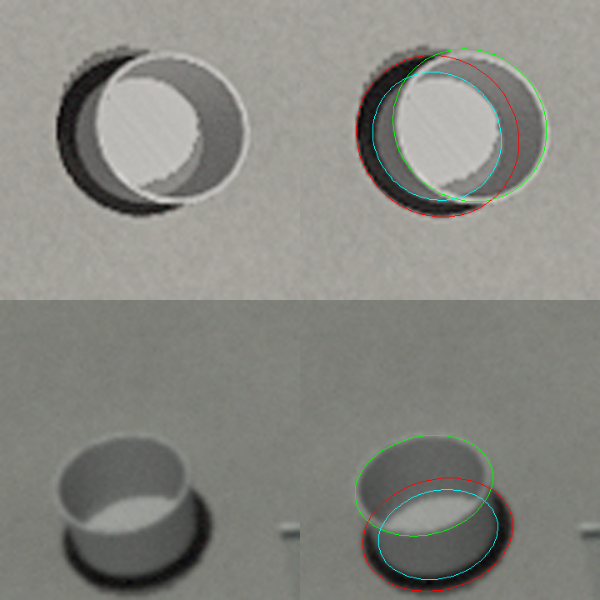

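The rim now matches the mat-centred prediction to within about 2–3 mm. The three cups are upright in the caddy, the cover stands straight (bar x 0.685, hinge x 0.684), and the arm is clear. I hand in the job.

```bash
python3 -c "from station import arm; print(arm.job_done())"
```

```text
the job is handed in; nothing more can be done
None
```

I handed in the job: all three cups stand upright in the caddy, the cover stands straight up because the tall bottle is in there, and the bucket was slid to within about 2–3 mm of its mat's centre; no verdict came back.

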